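Clamp the red-lidded jar in the one-handed preparation board

TASK

Stand the red-lidded jar on the preparation board, in the green V-shaped rest, and close the clamp on it by turning the black knob clockwise until the jar is held snug against the rest with a squeeze of about 10 N, never more than 20 N. Work the clamp by its knob only, do not shove its grey carriage, let go of everything, and leave the other things on the counter where they stand.

Things in the scene. Friction and masses are not known exactly. Their poses are not given: they have to be found in the camera images.
- board: Fixed wooden preparation board, 170 mm (its x) by 320 mm (its y), 20 mm thick; origin at the centre of its underside, top face at z = 20 mm. It stands turned a little on the counter and cannot be pushed away. Along its y: the V rest at the +y end, the knob-driven clamp carriage at the -y end; the bare wood between is where the jar stands.
- rest: Green V-shaped rest fixed to the board (its frame is the board's). The V opens towards the board's -y, each face leaning 25 degrees; its faces stand 20 to 60 mm above the counter and lie within 55 mm of the board's centre line.
- seat (a point): Point on the board's top face where the centre of the jar's foot is when the jar touches both faces of the V rest (board x = 0, y = +84 mm). A jar set down a little short (towards the board's -y) is pushed home by the clamp, sliding on the wood at 1 to 4 N. Lower it some 5 mm short: closer, its foot can land on the rest's edges.
- knob_grip (a point): Point on the vertical axis of the black round knurled knob, 82 mm above the counter, a good height to grip. The knob is 46 mm in diameter, its sides stand 60 to 94 mm above the counter; under it a thin neck down to the grey carriage, whose top is at 50 mm. It rides on the carriage: a hand turning it must move along. Starts 70 to 75 mm on the -y side of the board's centre.
- knob (a joint): Turn of the knob in rad, clockwise from above positive, 0 to 4.6, starts between 0 and 0.3. Turning takes a steady 0.33 N m of friction plus 0.015 N m for every newton with which the clamp presses. Feel this while turning or right after a slow turn; at rest friction hides it. It stays where left, clamp closed. From the start to the pad's touch on a jar at its seat it turns 0.85 to 2.5 rad.
- carriage (a joint): Travel of the clamp carriage (with knob, rod and pad) along the board's +y, towards the jar, in m; always 0.015 m per rad of the knob. Its jaw pad is an upright plate with a rubber face, 62 mm wide, 24 to 60 mm above the counter. The pad is sprung: it begins to give at 4 N and takes 2.5 N more per mm, bottoming after 10 mm.
- housing (a point): Centre of the top face of the carriage's grey housing under the knob, 76 x 66 mm, 26 to 50 mm above the counter. It slides as the knob turns; a push along the slide helps to drive it (23 N alone moves it). A steel rod in front (+y) carries the jaw pad; how far it sticks out was set by hand and is not measured: the pad's face is 95 to 113 mm in front of the knob's axis.
- jar_red: Loose glass jar with a red metal lid, filled, 0.25 to 0.5 kg: a plain upright cylinder 56 mm in diameter and 95 mm high, lid included (the lid is the top 19 mm). Origin at the centre of its underside. Stands on the counter to the robot's left, in one of two places.
- jar_blue: The same jar with a blue lid and green glass, in the other of the two places, at least 90 mm from the red one between centres. Leave it alone.
- mug: Blue mug, 80 mm wide, 90 mm high, origin under its centre. Leave it alone.
- bowl: Yellow bowl, 130 mm wide, 50 mm high, origin under its centre. Leave it alone.
- oil: Green glass bottle, 60 mm wide, 200 mm high, origin under its centre. Leave it alone.
- spice: Small amber spice jar with white cap, 44 mm wide, 90 mm high, origin under its centre. Leave it alone.
- spoon: Wooden spoon, 200 mm long, lying on the counter. Leave it alone.
- mill: Dark wooden pepper mill, 52 mm wide, 120 mm high, origin under its centre. Leave it alone.

How it is judged:
By the outcome, as a careful person would: the job done as asked, in the order asked, and still so for the second after the job is handed in, with the robot touching nothing.
It also fails if it takes over 72 s, if anything falls off the work surface, if the arm or the gripper's body presses on something with over 40 N, if the wrist force passes 120 N, or if a joint passes its speed limit or range.

ROBOT

A 6-joint arm with a two-finger parallel gripper is mounted at the origin on the work surface. World frame = base frame: x ahead of the robot, y to its left, z up, the work surface at z = 0. Lengths are in m, angles in rad, forces in N, time in s.
With the tool pointing down it reaches from about 0.275 to 0.825 m from the base axis. Payload 4.9 kg.
Tool frame: the origin (TCP) lies at the very end of the fingers, on their centre line; the grasp point (between the pads) lies 19 mm behind it; z points along the fingers, y is the line along which they close (so a half turn about z gives the same grasp; the last joint's range is limited). The gripper opens to 85 mm and grips with 20 to 120 N. Pads are 22 mm wide; open, the fingers measure 114 mm over their backs; the gripper's body (76 mm by 85 mm) begins 54 mm behind the grasp point. The pads swing forward as they close: fully open they stand 13 mm farther back than shut.
Start: joints at [-1.328, 0.326, -0.193, 1.052, 0, 1.437], TCP at [0.202, -0.511, 0.231] pointing down, gripper open.
Joint ranges: [-2.65, 2.65], [-0.97, 1.79], [-1.3, 1.35], [-1.93, 2.1], [-1.47, 1.37], [-3.14, 3.14]. Speed limits (rad/s): [2.57, 2.57, 3.14, 3.14, 3.14, 3.14].

INTERFACE

Orientations are given as a unit quaternion [w, x, y, z].
In Python, from cell import manip gives the robot as it stands. Calls block until the motion is done:
- manip.movep(position, orientation): joint-space move of the TCP to a pose.
- manip.line_to(position, vel=0.15, rotation=None, stop_force=None): straight line of the TCP; rotation=None keeps the orientation; vel is the mean speed in m/s. With stop_force (N) it stops when the force on the tool has changed by that much, and returns True; else False.
- manip.goto_joints(angles): joint-space move.
- manip.open() and manip.close(strength=None): open the fingers fully, or close them until they stop; strength is the grip in N (None keeps the last).
- manip.wait(seconds).
- manip.ik(position, orientation): joint angles nearest the present ones, or None.
- manip.get_obs(): the state.
- manip.snapshot(name): name is "scene" or "top" or "wrist"; returns a dict with "frame" (400x640x3 uint8, blue, green, red), "fx", "fy", "cx", "cy" (pixels), "rvec" (rotation vector, rad) and "tvec" (3), from world to camera coordinates, as OpenCV has them. Camera axes: x right, y down, z forward; pixel columns grow to the right and rows downward; lengths in m; the calibration is good to about 2 mm. A picture is of the moment at which its call begins. There is no depth.
A pose or a line that the arm cannot do raises manip.IKError and nothing moves.
- manip.job_done(): hands the job in; it is judged then, once.
The state is a dict: "time": time; "joint_positions": joint angles; "joint_velocities": joint speeds; "effort": joint torques, N m; "tool_pos": TCP position; "tool_rot": TCP orientation; "force": force on the tool from outside, world axes, zero at the start; "torque": the same for the moment, N m; "gripper_width": opening from 0.0 (shut) to 1.0 (fully open); "gripper_force": force on a finger pad.
Only numpy, scipy, OpenCV 4.12 (cv2) and the standard library are available. Lean on these libraries where they do the work, as an engineer would, in place of code of your own. Each camera call takes 0.05 s, during which the arm holds its last target. There are 200 camera calls.

## Working session

There is one attempt and no reset: what is moved stays moved. The work goes in short steps, each a Python script; the robot and the scene stay as the last script left them, time stands still between calls to the robot, and variables do not carry over. Pictures are saved under pics/ and viewed, at most 10 in all, crops included, and the job is handed in when it is done.

```bash
ls; mkdir -p pics; python3 - <<'E'
from cell import manip
import cv2,numpy as np
for n in("scene","top"):
    s=manip.snapshot(n); cv2.imwrite(f"pics/{n}0.png",s["frame"])
    R=cv2.Rodrigues(np.array(s["rvec"]))[0]
    print(n,s["fx"],s["fy"],s["cx"],s["cy"],s["rvec"],s["tvec"],"C",-R.T@np.array(s["tvec"]))
o=manip.get_obs();print(o)
E
```

```text
pics
scene 377.635090590311 377.635090590311 318.62548689851457 202.27700616868478 [ 2.02738792  1.68116211 -0.54400664] [-0.08667413 -0.44566469  1.43555701] C [ 1.18310705 -0.1129246   0.92436956]
top 376.7726152216421 376.7726152216421 313.393997852248 202.03554013941178 [ 2.17367645 -2.1747132   0.10470898] [-0.01243606  0.63186929  1.11854725] C [ 0.52394438 -0.01027027  1.17300393]
{'time': 0.1, 'joint_positions': array([-1.32818910e+00,  3.26895532e-01, -1.93470248e-01,  1.05199072e+00,
       -2.85333259e-05,  1.43659791e+00]), 'joint_velocities': array([-0.00059802, -0.00303171,  0.00207837,  0.00229004, -0.00019752,
       -0.00094497]), 'effort': array([ 1.69969531e-03, -4.44239223e+01,  2.63038641e+01,  7.85936223e-03,
       -1.07533269e-04, -2.40449218e-06]), 'tool_pos': array([ 0.20225277, -0.51091137,  0.23057127]), 'tool_rot': array([-7.78169332e-04,  9.82304323e-01,  1.87290173e-01, -5.65092087e-05]), 'force': array([ 0.21493429, -0.89611341,  0.07235855]), 'torque': array([0.02253726, 0.04841555, 0.00502566]), 'gripper_force': 0.0, 'gripper_width': 0.9986465142510172}
```

View pics/scene0.png

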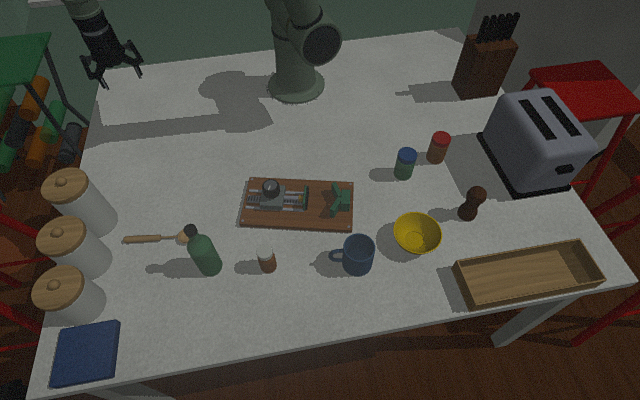

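View pics/top0.png

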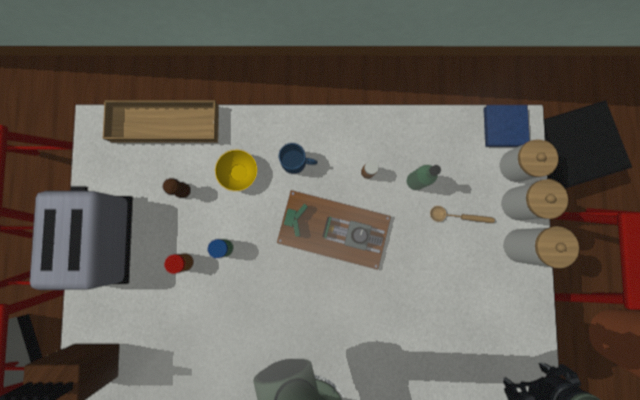

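Top view: red lid at about (176,263), blue at (219,248), board centred near (335,230) with the knob at (361,234) and the V rest at (296,217). Next, close-ups with the wrist camera.

```bash
cat > h.py <<'E'
from cell import manip
import cv2,numpy as np,pickle
def cam(s):
    R=cv2.Rodrigues(np.array(s["rvec"],float))[0]; K=np.array([[s["fx"],0,s["cx"]],[0,s["fy"],s["cy"]],[0,0,1]])
    return K,R,np.array(s["tvec"],float).reshape(3)
def ray(s,uv):
    K,R,t=cam(s); d=R.T@np.linalg.inv(K)@np.array([*uv,1.]); return -R.T@t,d
def onz(s,uv,z):
    C,d=ray(s,uv); return C+d*(z-C[2])/d[2]
def tri(obs): # [(snap,uv)...] -> point, rms gap
    A=np.zeros((3,3));b=np.zeros(3);L=[]
    for s,uv in obs:
        C,d=ray(s,uv); d=d/np.linalg.norm(d); P=np.eye(3)-np.outer(d,d); A+=P;b+=P@C;L.append((C,P))
    p=np.linalg.solve(A,b); return p,max(np.linalg.norm(P@(p-C)) for C,P in L)
def proj(s,p):
    K,R,t=cam(s); q=K@(R@np.asarray(p)+t); return q[:2]/q[2]
def down(yaw): # tool y axis at world angle yaw, pointing down
    a=(yaw+np.pi/2)/2; return np.array([0,np.cos(a),np.sin(a),0])
def shot(cam_,name):
    s=manip.snapshot(cam_); cv2.imwrite(f"pics/{name}.png",s["frame"]); pickle.dump(s,open(f"pics/{name}.pkl","wb")); return s
E
python3 - <<'E'
from h import *
t=shot("top","top1")
for n,uv,z in(("red",(176,263),.095),("blue",(219,248),.095),("boardc",(335,230),.02),("knob",(361,234),.094),("rest",(296,217),.06)): print(n,onz(t,uv,z))
b=onz(t,(335,230),.02); r=(onz(t,(176,263),.095)+onz(t,(219,248),.095))/2
for k,p in enumerate([(b[0]-.06,b[1]-.05,.33),(b[0]-.06,b[1]+.06,.33),(r[0]-.05,r[1]-.03,.30),(r[0]-.05,r[1]+.05,.30)]):
    manip.movep(p,down(np.pi/2)); s=shot("wrist",f"w{k}"); K,R,tt=cam(s); print(k,-R.T@tt,R[2],manip.get_obs()["tool_pos"],manip.get_obs()["time"])
    w=[proj(s,q).round() for q in(b,r)];print(w)
im=[cv2.imread(f"pics/w{k}.png") for k in range(4)]
cv2.imwrite("pics/m.png",cv2.resize(np.vstack([np.hstack(im[:2]),np.hstack(im[2:])]),(800,500),interpolation=cv2.INTER_AREA))
E
```

```text
red [0.45264813 0.37612232 0.095     ]
blue [0.49470263 0.25552759 0.095     ]
boardc [ 0.54701121 -0.0786681   0.02      ]
knob [ 0.53410244 -0.14843507  0.094     ]
rest [0.58460029 0.03876702 0.06      ]
0 [ 0.40848039 -0.12871111  0.47185506] [ 3.03557635e-01 -6.86459863e-04 -9.52812831e-01] [ 0.48681707 -0.12933727  0.32977331] 1.975
[array([350., 193.]), array([670., 154.])]
1 [ 0.40857549 -0.01817303  0.47200782] [ 3.03918406e-01 -4.56803035e-04 -9.52697955e-01] [ 0.48712709 -0.01920333  0.3299532 ] 2.5417
[array([280., 193.]), array([582., 155.])]
2 [0.34594991 0.28538965 0.44207864] [ 0.30426127 -0.00109397 -0.95258799] [0.42456334 0.28465981 0.30013286] 3.7833
[array([ 83., 237.]), array([343., 209.])]
3 [0.34577884 0.36624985 0.4417239 ] [ 3.03691210e-01 -8.45192236e-04 -9.52770137e-01] [0.42411279 0.36509833 0.29977979] 4.25
[array([ 30., 237.]), array([277., 209.])]
```

View pics/m.png

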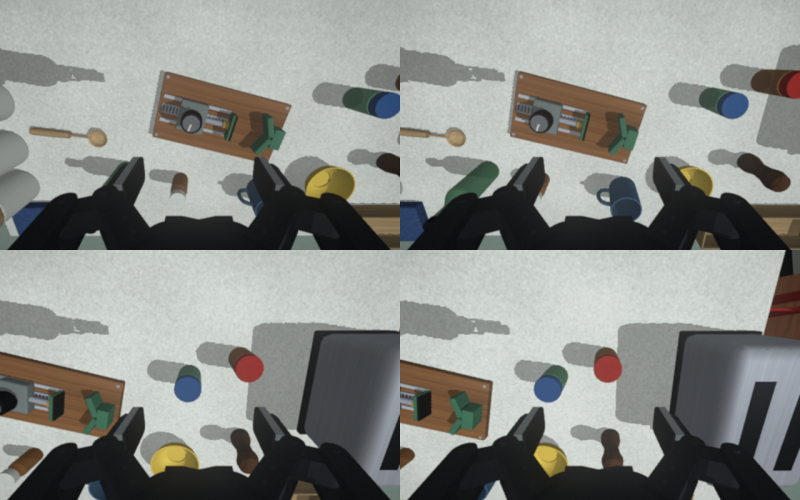

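The board and both jars show in all four wrist views: board around (350,180) in w0 and (290,180) in w1, red lid around (400,235) in w2 and (335,235) in w3. I'll enlarge them with pixel ticks.

```bash
cat >> h.py <<'E'
def crop(name,x0,y0,w,h,f):
    im=cv2.imread(f"pics/{name}.png")[y0:y0+h,x0:x0+w]; im=cv2.resize(im,None,fx=f,fy=f,interpolation=cv2.INTER_CUBIC)
    for u in range(-(-x0//20)*20,x0+w,20): cv2.line(im,((u-x0)*f,0),((u-x0)*f,6),(0,0,255),1);cv2.putText(im,str(u),((u-x0)*f-8,16),0,.35,(0,0,255))
    for v in range(-(-y0//20)*20,y0+h,20): cv2.line(im,(0,(v-y0)*f),(6,(v-y0)*f),(0,0,255),1);cv2.putText(im,str(v),(8,(v-y0)*f+4),0,.35,(0,0,255))
    return im
E
python3 - <<'E'
from h import *
cv2.imwrite("pics/c0.png",crop("w0",235,100,240,170,3))
cv2.imwrite("pics/c1.png",crop("w1",170,100,240,170,3))
cv2.imwrite("pics/c23.png",np.vstack([crop("w2",340,190,100,70,4),crop("w3",290,190,100,70,4)]))
E
```

```text
(no output)
```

View pics/c0.png

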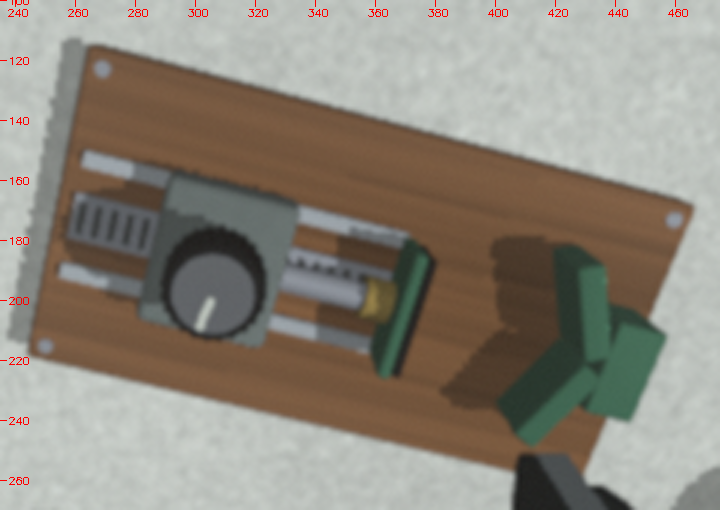

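View pics/c1.png

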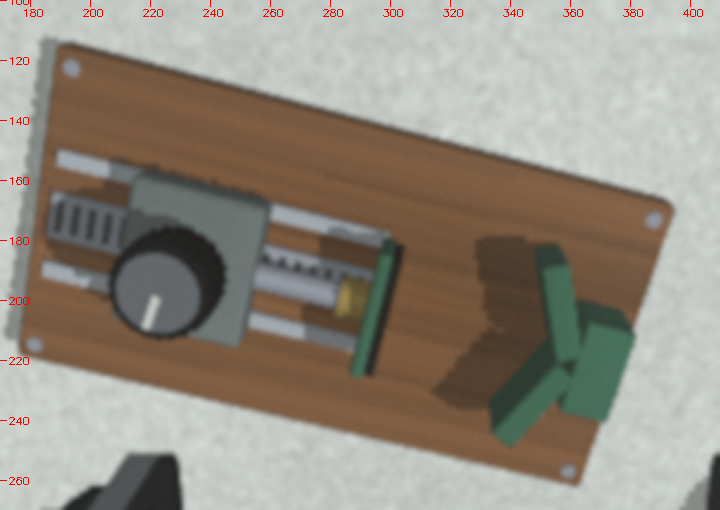

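View pics/c23.png

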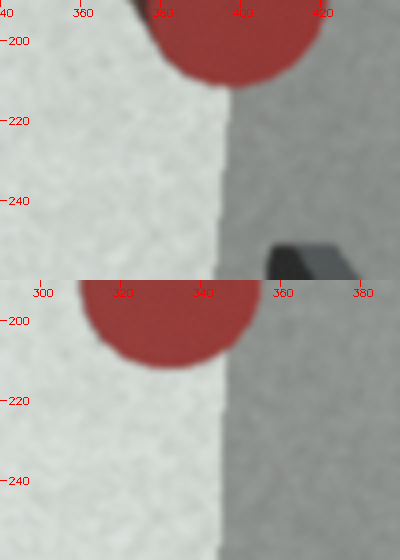

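```bash
python3 - <<'E'
from h import *
L=lambda n:pickle.load(open(f"pics/{n}.pkl","rb"))
w=[L(f"w{k}") for k in range(4)]; top=L("top1")
S0={"TL":(269,123),"BL":(250,215.3),"TR":(459.7,173.3)};S1={"TL":(193.7,122.7),"BL":(181.3,215),"TR":(387.7,173.3),"BR":(359.3,257)}
P={}
for k in S1:
    P[k]=onz(w[1],S1[k],.02)
    if k in S0: print(k,"tri",tri([(w[0],S0[k]),(w[1],S1[k])]),"z=.02:",onz(w[0],S0[k],.02)[:2],P[k][:2])
c1=[onz(w[1],p,.02) for p in((191,114.7),(176,217.3),(394.3,169),(363.3,262))]
print("sizes",np.linalg.norm(c1[2]-c1[0]),np.linalg.norm(c1[1]-c1[0]))
c=np.mean(list(P.values()),0); d=(P["TR"]-P["TL"])+(P["BR"]-P["BL"]); th=np.arctan2(d[1],d[0]); print("centre screws",c,"centre corners",np.mean(c1,0),"y-axis angle",np.degrees(th))
d2=(c1[2]-c1[0])+(c1[3]-c1[1]);print("ang2",np.degrees(np.arctan2(d2[1],d2[0])))
k=tri([(w[0],(306,198.3)),(w[1],(222,198.7))]);print("knob tri",k,onz(w[0],(306,198.3),.094),onz(w[1],(222,198.7),.094))
by=np.array([np.cos(th),np.sin(th)]);bx=np.array([by[1],-by[0]])
B=lambda p:(np.dot(p[:2]-c[:2],bx),np.dot(p[:2]-c[:2],by))
print("knob in board",B(k[0]))
for s,ps in((w[0],((379.7,186.7),(367.3,225.3))),(w[1],((304,182.3),(293.3,225.3)))):
    print("pad",[np.round(B(onz(s,p,.06)),4) for p in ps])
# red lid
T=[]
for i in(2,3):
    im=w[i]["frame"].astype(int); m=((im[...,2]>110)&(im[...,1]<80)&(im[...,0]<80)).astype(np.uint8)
    n,l,st,ce=cv2.connectedComponentsWithStats(m); m[:]=0
    best=[j for j in range(1,n) if 800<st[j,4]<4000]; print([(st[j].tolist(),ce[j].round(1)) for j in best])
    j=best[0]; con=max(cv2.findContours((l==j).astype(np.uint8),0,1)[0],key=len); e=cv2.fitEllipse(con); print(e); T.append((w[i],e[0]))
t=tri(T);print("lid",t,[onz(s,u,.095) for s,u in T])
cv2.imwrite("pics/j.png",np.vstack([crop("w2",340,150,100,70,4),crop("w3",290,150,100,70,4)]))
E
```

```text
TL tri (array([ 0.43983209, -0.2004979 ,  0.020615  ]), np.float64(4.193201730176344e-05)) z=.02: [ 0.43983273 -0.20059527] [ 0.43991676 -0.20074749]
BL tri (array([ 0.58456313, -0.23832083,  0.02123887]), np.float64(8.434583399972688e-05)) z=.02: [ 0.58495643 -0.23861471] [ 0.58513761 -0.23894088]
TR tri (array([0.51524656, 0.08897212, 0.02222841]), np.float64(6.743693992204936e-06)) z=.02: [0.51578267 0.09005173] [0.51576809 0.0895026 ]
sizes 0.31293536895541835 0.1667032027446523
centre screws [ 0.55044032 -0.07458253  0.02      ] centre corners [ 0.54929273 -0.07327618  0.02      ] y-axis angle 75.37218668886867
ang2 75.13901090095202
knob tri (array([ 0.53155284, -0.14456045,  0.09683733]), np.float64(0.0004780469369452841)) [ 0.53197727 -0.14467761  0.094     ] [ 0.53298996 -0.1455631   0.094     ]
knob in board (np.float64(-0.0006031140296430745), np.float64(-0.07247952766209009))
pad [array([-0.0324,  0.0266]), array([0.029 , 0.0273])]
pad [array([-0.0392,  0.0275]), array([0.0292, 0.028 ])]
[([377, 168, 44, 43, 1474], array([398.8, 189.3]))]
((398.77484130859375, 189.34619140625), (40.71064376831055, 44.257972717285156), 60.471012115478516)
[([311, 169, 44, 42, 1473], array([332.3, 189.5]))]
((332.3078308105469, 189.51039123535156), (41.397769927978516, 43.43857955932617), 80.0416488647461)
lid (array([0.44920049, 0.38355147, 0.09171215]), np.float64(0.00020478634149270915)) [array([0.44844311, 0.38264602, 0.095     ]), array([0.44801749, 0.38338647, 0.095     ])]
```

View pics/j.png

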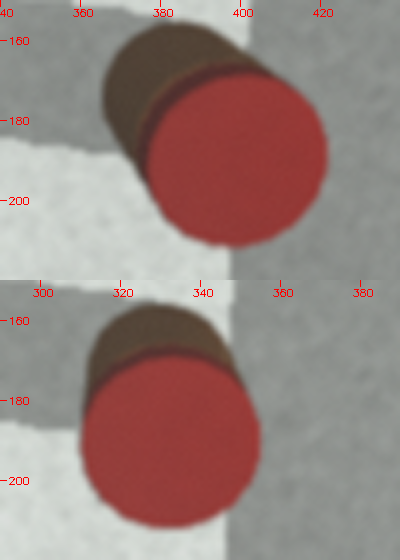

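The lid top is centred at (399,189) in w2 and (332,189.5) in w3, and the triangulated heights (lid 92 mm, screws 21 mm, knob 97 mm) match the text. Next I pick up the jar and place it.

```bash
python3 - <<'E'
from h import *
th=np.radians(75.25); c=np.array([.5499,-.0739]); by=np.array([np.cos(th),np.sin(th)])
j=np.array([.4487,.3832]); seat=c+.079*by
qp=down(np.radians(20)); qs=down(th-np.pi/2)
st=lambda n:print(n,{k:np.round(v,3) for k,v in manip.get_obs().items() if k in("time","tool_pos","force","gripper_width","gripper_force")},flush=True)
manip.movep([*j,.17],qp); manip.line_to([*j,.053],vel=.12,stop_force=8); st("down")
manip.close(40); st("closed")
manip.line_to([*j,.20],vel=.15); st("lift")
manip.line_to([*seat,.19],vel=.2,rotation=qs); st("over")
shot("wrist","o"); 
manip.line_to([*seat,.085],vel=.12); manip.wait(.2); st("near")
print(manip.line_to([*seat,.070],vel=.02,stop_force=3)); st("placed")
shot("scene","s1")
E
```

```text
down {'time': np.float64(6.5), 'tool_pos': array([0.449, 0.384, 0.054]), 'force': array([ 0.046, -0.035,  0.683]), 'gripper_force': np.float64(0.0), 'gripper_width': np.float64(0.997)}
closed {'time': np.float64(6.883), 'tool_pos': array([0.449, 0.384, 0.054]), 'force': array([ 0.44 , -0.067,  5.799]), 'gripper_force': np.float64(41.48), 'gripper_width': np.float64(0.648)}
lift {'time': np.float64(8.017), 'tool_pos': array([0.448, 0.383, 0.199]), 'force': array([-0.725,  0.916, -2.87 ]), 'gripper_force': np.float64(42.721), 'gripper_width': np.float64(0.644)}
over {'time': np.float64(10.167), 'tool_pos': array([0.57 , 0.003, 0.19 ]), 'force': array([-0.315,  0.874, -3.351]), 'gripper_force': np.float64(42.783), 'gripper_width': np.float64(0.647)}
near {'time': np.float64(11.442), 'tool_pos': array([0.571, 0.002, 0.086]), 'force': array([-0.6  ,  0.116, -2.187]), 'gripper_force': np.float64(42.779), 'gripper_width': np.float64(0.645)}
True
placed {'time': np.float64(12.008), 'tool_pos': array([0.57 , 0.002, 0.074]), 'force': array([ 1.17 , -0.154,  4.802]), 'gripper_force': np.float64(42.946), 'gripper_width': np.float64(0.647)}
```

```bash
python3 - <<'E'
from h import *
manip.open(); p=manip.get_obs()["tool_pos"]
manip.line_to([p[0],p[1],.20],vel=.15)
manip.movep([p[0]-.05,p[1]-.06,.33],down(np.pi/2)); s=shot("wrist","p"); print(manip.get_obs()["time"])
print(proj(s,[p[0],p[1],.115]))
cv2.imwrite("pics/cp.png",crop("p",150,80,260,190,3))
# candidate joint-6 starts for the knob
k=np.array([.5323,-.1450])
for yaw in np.radians([-180,-135,-90,-45,0,45,90,135,180,225,270]):
    q=manip.ik([*k,.12],down(yaw)); print(round(np.degrees(yaw)),None if q is None else np.round(q,2))
E
```

```text
15.225
[365.00097317 207.37241931]
-180 [-0.4   0.43 -0.35  0.8   0.   -1.97]
-135 [-0.4   0.43 -0.35  0.8   0.   -2.76]
-90 [-0.4   0.43 -0.35  0.8   0.    2.74]
-45 [-0.4   0.43 -0.35  0.8   0.    1.96]
0 [-0.4   0.43 -0.35  0.8   0.    1.17]
45 [-0.4   0.43 -0.35  0.8   0.    0.39]
90 [-0.4   0.43 -0.35  0.8   0.   -0.4 ]
135 [-0.4   0.43 -0.35  0.8   0.   -1.19]
180 [-0.4   0.43 -0.35  0.8   0.   -1.97]
225 [-0.4   0.43 -0.35  0.8   0.   -2.76]
270 [-0.4   0.43 -0.35  0.8   0.    2.74]
```

View pics/cp.png

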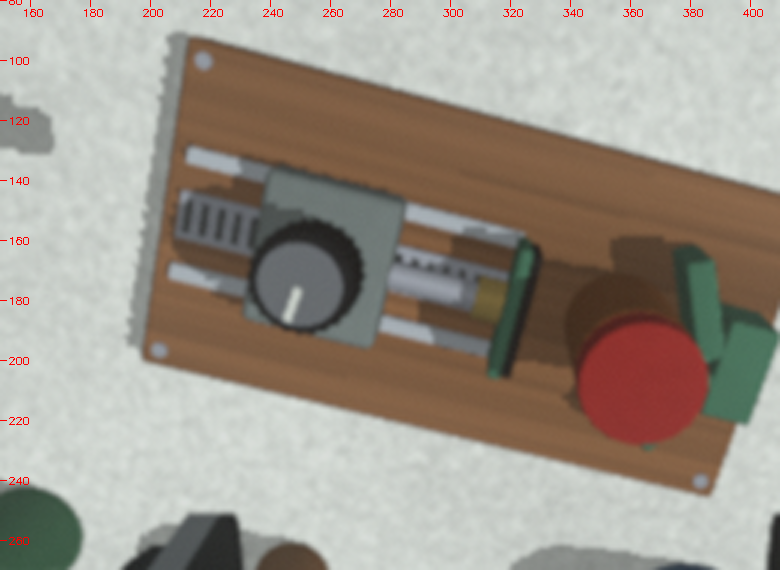

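The jar stands upright just short of the V (lid centre at (364.5,206), predicted (365,207)), and the knob face is at about (249.5,175). Next I grip the knob and check the side forces.

```bash
python3 - <<'E'
from h import *
L=lambda n:pickle.load(open(f"pics/{n}.pkl","rb"))
k3=tri([(L("w0"),(306,198.3)),(L("w1"),(222,198.7)),(L("p"),(249.5,175))]);print(k3,onz(L("p"),(249.5,175),.094))
k=k3[0][:2]+[.0005,-.0003]
st=lambda n:print(n,{q:np.round(v,3) for q,v in manip.get_obs().items() if q in("time","tool_pos","force","torque","gripper_width","gripper_force")},flush=True)
yaw=np.radians(170)
manip.movep([*k,.16],down(yaw)); print(np.round(manip.get_obs()["joint_positions"],2)); manip.wait(.2); st("above")
print(manip.line_to([*k,.063],vel=.12,stop_force=8)); manip.wait(.2); st("down")
manip.close(30); manip.wait(.2); st("closed")
E
```

```text
(array([ 0.53126824, -0.14447339,  0.09731197]), np.float64(0.0006060227652027682)) [ 0.53181791 -0.14524787  0.094     ]
[-0.4   0.39 -0.3   0.89  0.   -1.8 ]
above {'time': np.float64(16.8), 'tool_pos': array([ 0.532, -0.145,  0.16 ]), 'force': array([ 0.527, -0.176, -0.433]), 'torque': array([-0.077, -0.026, -0.028]), 'gripper_force': np.float64(0.0), 'gripper_width': np.float64(1.001)}
False
down {'time': np.float64(17.958), 'tool_pos': array([ 0.532, -0.145,  0.064]), 'force': array([ 1.08 , -0.287, -0.091]), 'torque': array([-0.045, -0.055,  0.009]), 'gripper_force': np.float64(0.0), 'gripper_width': np.float64(1.002)}
closed {'time': np.float64(18.608), 'tool_pos': array([ 0.532, -0.145,  0.063]), 'force': array([-1.279,  0.646,  5.555]), 'torque': array([ 0.135,  0.137, -0.02 ]), 'gripper_force': np.float64(30.421), 'gripper_width': np.float64(0.528)}
```

```bash
cat >> h.py <<'E'
BY=np.array([np.cos(np.radians(75.25)),np.sin(np.radians(75.25))])
def turn(p0,yaw0,a,vel=.006):
    p=p0.copy(); p[:2]+=.015*a*BY
    manip.line_to(p,vel=vel,rotation=down(yaw0-a)); o=manip.get_obs()
    R=cv2.Rodrigues; w,x,y,z=o["tool_rot"]; yw=2*np.arctan2(y,x)-np.pi/2
    f=o["force"]; fs=f[:2]@BY; fx=f[0]*BY[1]-f[1]*BY[0]; e=(o["tool_pos"]-p)*1e3
    act=(yaw0-yw+np.pi)%(2*np.pi)-np.pi; tz=o["torque"][2]
    print(f"a={a:.2f} act={act:.3f} tz={tz:.3f} Fslide={fs:.1f} Fperp={fx:.1f} Fz={f[2]:.1f} N~{(tz-.33)/.015-fs:.1f} err={e.round(1)} w={o['gripper_width']:.3f} t={o['time']:.1f}",flush=True)
    return tz,fs
E
python3 - <<'E'
from h import *
o=manip.get_obs(); manip.close(80); p0=o["tool_pos"]; p0=np.array([p0[0],p0[1],.063]); pickle.dump(p0,open("p0.pkl","wb"))
for a in (.2,.4,.6,.8,1.0): turn(p0,np.radians(170),a)
E
```

```text
a=0.20 act=0.200 tz=-0.020 Fslide=1.0 Fperp=-2.9 Fz=7.8 N~-24.3 err=[ 0.1 -0.   0.6] w=0.518 t=19.5
a=0.40 act=0.400 tz=0.020 Fslide=0.2 Fperp=-1.7 Fz=7.4 N~-20.9 err=[ 0.2 -0.1  0.6] w=0.522 t=20.1
a=0.60 act=0.600 tz=0.047 Fslide=0.9 Fperp=-1.7 Fz=6.6 N~-19.7 err=[ 0.3 -0.2  0.6] w=0.515 t=20.8
a=0.80 act=0.800 tz=-0.011 Fslide=0.5 Fperp=-0.8 Fz=5.7 N~-23.2 err=[ 0.4 -0.3  0.6] w=0.522 t=21.4
a=1.00 act=1.000 tz=-0.016 Fslide=-0.4 Fperp=-1.4 Fz=6.9 N~-22.7 err=[ 0.5 -0.4  0.6] w=0.517 t=22.1
```

```bash
python3 - <<'E'
from h import *
shot("scene","s2"); shot("wrist","k1")
a=cv2.resize(cv2.imread("pics/k1.png"),(400,250)); 
cv2.imwrite("pics/v9.png",np.vstack([np.hstack([crop("s1",230,165,133,75,3),crop("s2",230,165,133,75,3)]),np.hstack([a,np.zeros((250,398,3),np.uint8)])]))
o=manip.get_obs();print(o["time"],o["torque"],o["effort"].round(2))
E
```

```text
22.175 [-0.02485707  0.15156047 -0.00622956] [ 2.300e-01 -4.447e+01  1.939e+01 -2.900e-01  1.400e-01  2.000e-02]
```

View pics/v9.png

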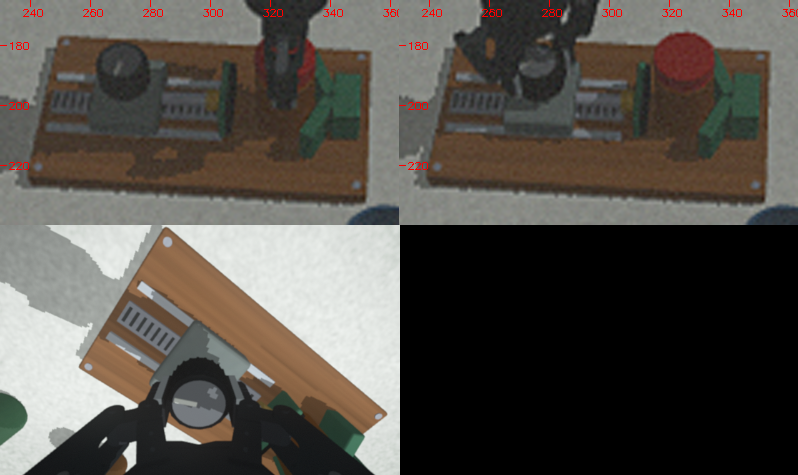

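The scene crop shows the carriage advanced about 5 px (15 mm), so the knob is turning with the hand. The pad face is near (311,195) and the jar at (325,190). The torque reads about zero after each stop, so I'll try slower turns.

```bash
python3 - <<'E'
from h import *
p0=pickle.load(open("p0.pkl","rb"))
turn(p0,np.radians(170),1.1,vel=.0015)
turn(p0,np.radians(170),1.15,vel=.0008)
o=manip.get_obs();print(o["torque"].round(3),o["effort"].round(3),o["joint_velocities"].round(4))
E
```

```text
a=1.10 act=1.100 tz=0.120 Fslide=-0.8 Fperp=-0.9 Fz=5.6 N~-13.2 err=[ 0.6 -0.5  0.6] w=0.521 t=22.8
a=1.15 act=1.150 tz=-0.055 Fslide=-1.7 Fperp=-0.7 Fz=6.3 N~-24.0 err=[ 0.6 -0.6  0.6] w=0.518 t=23.2
[-0.09   0.192 -0.055] [ 4.0800e-01 -4.4528e+01  1.9338e+01 -2.2600e-01  2.1200e-01  2.0000e-03] [ 0.0004  0.002   0.0001 -0.0015  0.0001 -0.    ]
```

```bash
sed -i 's/def turn(p0,yaw0,a,vel=.006):/def turn(p0,yaw0,a,vel=.006,sf=None):/; s/rotation=down(yaw0-a)); o=/rotation=down(yaw0-a),stop_force=sf); o=/; s/{fs:.1f} Fperp/{fs:.1f} v6={o["joint_velocities"][5]:.2f} e6={o["effort"][5]:.3f} Fperp/' h.py
python3 - <<'E'
from h import *
p0=pickle.load(open("p0.pkl","rb"))
for i in range(5): turn(p0,np.radians(170),1.3,vel=.003,sf=.8)
E
```

```text
a=1.30 act=1.300 tz=0.160 Fslide=-1.8 v6=-0.00 e6=0.208 Fperp=-0.2 Fz=6.1 N~-9.5 err=[ 0.6 -0.7  0.6] w=0.517 t=24.1
a=1.30 act=1.300 tz=0.192 Fslide=-1.5 v6=0.00 e6=0.209 Fperp=-0.3 Fz=6.7 N~-7.7 err=[ 0.6 -0.6  0.6] w=0.517 t=24.4
a=1.30 act=1.300 tz=0.208 Fslide=-0.2 v6=0.00 e6=0.209 Fperp=-0.5 Fz=5.5 N~-7.9 err=[ 0.5 -0.6  0.6] w=0.518 t=24.6
a=1.30 act=1.300 tz=0.217 Fslide=-1.1 v6=0.00 e6=0.209 Fperp=-1.0 Fz=6.0 N~-6.4 err=[ 0.6 -0.6  0.6] w=0.513 t=24.9
a=1.30 act=1.300 tz=0.173 Fslide=-1.1 v6=0.00 e6=0.209 Fperp=-0.7 Fz=5.4 N~-9.4 err=[ 0.6 -0.7  0.6] w=0.521 t=25.1
```

```bash
python3 - <<'E'
from h import *
p0=pickle.load(open("p0.pkl","rb"))
for a in (1.32,1.34,1.36): turn(p0,np.radians(170),a,vel=.0006)
turn(p0,np.radians(170),1.46,vel=.001)
E
```

```text
a=1.32 act=1.320 tz=0.052 Fslide=0.1 v6=-0.00 e6=-0.021 Fperp=-0.2 Fz=6.3 N~-18.6 err=[ 0.6 -0.6  0.6] w=0.518 t=25.4
a=1.34 act=1.340 tz=-0.042 Fslide=-0.9 v6=-0.00 e6=-0.031 Fperp=-1.0 Fz=6.0 N~-23.9 err=[ 0.5 -0.6  0.6] w=0.520 t=25.6
a=1.36 act=1.360 tz=-0.030 Fslide=-0.2 v6=0.00 e6=-0.032 Fperp=0.0 Fz=6.1 N~-23.7 err=[ 0.6 -0.7  0.6] w=0.521 t=25.9
a=1.46 act=1.460 tz=0.130 Fslide=-1.4 v6=0.00 e6=0.136 Fperp=-0.4 Fz=5.7 N~-11.9 err=[ 0.6 -0.8  0.6] w=0.520 t=26.5
```

```bash
python3 - <<'E'
from h import *
p0=pickle.load(open("p0.pkl","rb"))
for sf in (.15,.15,.15,.3,.3): turn(p0,np.radians(170),1.60,vel=.005,sf=sf)
E
```

```text
a=1.60 act=1.526 tz=-0.342 Fslide=0.8 v6=-0.02 e6=-0.162 Fperp=0.7 Fz=4.2 N~-45.6 err=[ 0.3 -1.9  0.6] w=0.513 t=26.8
a=1.60 act=1.536 tz=-0.037 Fslide=0.1 v6=-0.01 e6=0.027 Fperp=-0.6 Fz=4.0 N~-24.5 err=[ 0.3 -1.8  0.6] w=0.516 t=27.0
a=1.60 act=1.544 tz=-0.016 Fslide=-0.7 v6=-0.01 e6=0.048 Fperp=0.4 Fz=3.8 N~-22.4 err=[ 0.3 -1.6  0.6] w=0.515 t=27.2
a=1.60 act=1.552 tz=-0.006 Fslide=0.2 v6=-0.01 e6=0.056 Fperp=-0.4 Fz=3.1 N~-22.6 err=[ 0.4 -1.5  0.6] w=0.517 t=27.4
a=1.60 act=1.559 tz=0.008 Fslide=-0.0 v6=-0.01 e6=0.059 Fperp=-0.0 Fz=3.2 N~-21.4 err=[ 0.4 -1.4  0.6] w=0.516 t=27.7
```

```bash
python3 - <<'E'
from h import *
p0=pickle.load(open("p0.pkl","rb"))
turn(p0,np.radians(170),1.92,vel=.003)
o=manip.get_obs();s=shot("wrist","k2"); print(manip.get_obs()["effort"][5],s["frame"].shape)
E
```

```text
a=1.92 act=1.921 tz=0.386 Fslide=-2.7 v6=0.00 e6=0.402 Fperp=-0.0 Fz=7.7 N~6.5 err=[ 0.5 -1.1  0.6] w=0.518 t=29.9
0.4025751259177923 (400, 640, 3)
```

```bash
cat >> h.py <<'E'
def lid(s):
    im=s["frame"][120:200,300:360].astype(float); w=np.clip(im[...,2]-1.5*np.maximum(im[...,1],im[...,0]),0,60)*(im[...,2]>60)
    v,u=np.mgrid[120:200,300:360]; uv=(u*w).sum()/w.sum(),(v*w).sum()/w.sum(); return np.round(uv,2),round(w.sum()),onz(s,uv,.11)[:2].round(4)
E
python3 - <<'E'
from h import *
p0=pickle.load(open("p0.pkl","rb"))
print(lid(pickle.load(open("pics/s2.pkl","rb")))); print(lid(shot("scene","s3")))
turn(p0,np.radians(170),2.0,vel=.003)
print(lid(shot("scene","s4")))
E
```

```text
(array([324.96, 183.89]), 10170, array([0.5689, 0.0033]))
(array([326.81, 183.89]), 10258, array([0.5698, 0.0083]))
a=2.00 act=2.002 tz=0.196 Fslide=-3.0 v6=0.00 e6=0.219 Fperp=0.4 Fz=6.7 N~-5.9 err=[ 0.4 -1.1  0.6] w=0.516 t=30.5
(array([326.85, 183.89]), 10197, array([0.5698, 0.0084]))
```

The jar slid 5.0 mm home and has stopped moving, so it is seated. Short turns read low because of the end-of-move settling. I'll back off and take two equal slow strokes, one free and one pressing, to calibrate the squeeze.

```bash
python3 - <<'E'
from h import *
p0=pickle.load(open("p0.pkl","rb")); y=np.radians(170)
turn(p0,y,1.40,vel=.008); f=turn(p0,y,1.75,vel=.003); turn(p0,y,1.65,vel=.006); g=turn(p0,y,2.0,vel=.003)
print(lid(shot("scene","s5")))
E
```

```text
a=1.40 act=1.403 tz=-0.207 Fslide=-2.2 v6=0.00 e6=-0.206 Fperp=1.0 Fz=7.6 N~-33.6 err=[ 0.6 -0.6  0.6] w=0.517 t=31.9
a=1.75 act=1.752 tz=0.277 Fslide=-3.7 v6=-0.00 e6=0.272 Fperp=-0.5 Fz=6.3 N~0.2 err=[ 0.6 -0.9  0.6] w=0.520 t=33.8
a=1.65 act=1.652 tz=0.217 Fslide=-2.8 v6=-0.00 e6=0.198 Fperp=0.8 Fz=7.4 N~-4.7 err=[ 0.5 -0.8  0.6] w=0.516 t=34.1
a=2.00 act=2.001 tz=0.402 Fslide=-2.7 v6=0.00 e6=0.431 Fperp=-0.8 Fz=6.5 N~7.5 err=[ 0.4 -1.1  0.6] w=0.517 t=36.0
(array([326.9, 183.9]), 10341, array([0.5699, 0.0085]))
```

The free stroke read 0.272 N m and the pressing stroke 0.431 N m. That difference, corrected for the slide force, gives a squeeze of about 10 N. Time to let go and check.

```bash
python3 - <<'E'
from h import *
manip.open(); manip.wait(.2); p=manip.get_obs()["tool_pos"]
manip.line_to([p[0],p[1],.22],vel=.12); manip.line_to([p[0]-.12,p[1]-.06,.30],vel=.2)
s=shot("scene","f"); print(lid(s),manip.get_obs()["time"],manip.get_obs()["force"])
shot("wrist","fw")
cv2.imwrite("pics/v10.png",np.vstack([crop("f",230,140,200,100,4)]))
E
```

```text
(array([326.99, 183.82]), 9064, array([0.5697, 0.0088])) 39.2333 [-0.09981456 -0.09310194 -0.19060577]
```

View pics/v10.png

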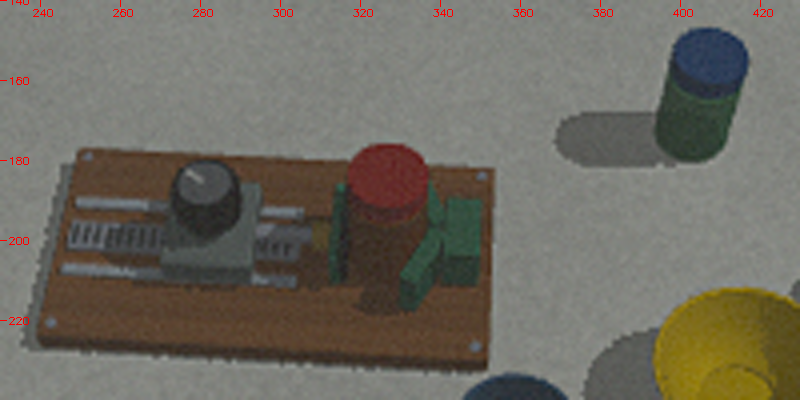

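The jar stands upright between the pad (about (315,197)) and the V (about (337,195)), and the blue jar, mug and bowl stand where they were. The robot is clear, so I'm handing in.

```bash
python3 -c "
from cell import manip
print(manip.job_done())"
```

```text
the job is handed in; nothing more can be done
None
```

The red-lidded jar stands seated in the V rest, with the clamp closed by its knob to a squeeze estimated from the turning torque at about 10 N. The gripper has let go of everything, and the job was handed in at about 39 s; no verdict was returned.

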